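Nest the sauce pans with their handles fanned

ROBOT

A 6-joint arm with a two-finger parallel gripper is mounted at the origin on a cart in front of the work surface, level with it; the furniture and walls round the work are solid. World frame = base frame: x ahead of the robot, y to its left, z up, the work surface at z = 0. Lengths are in m, angles in degrees, forces in N, time in s.
With the tool pointing down it reaches from about 0.4 to 0.825 m from the base axis. Payload 7 kg.
Tool frame: the origin (TCP) lies midway between the tips of the shut fingers; the grasp point (between the pads) lies 19 mm behind it; z points along the fingers, y is the line along which they close (so a half turn about z gives the same grasp; the last joint's range is limited). The gripper opens to 88 mm and grips with 3 to 60 N. Pads are 19 mm wide; open, the fingers measure 130 mm over their backs; the gripper's body (78 mm by 193 mm) begins 47 mm behind the grasp point.
Start: joints at [87.726, 20.546, 0.682, 0, -70.136, -16.507], TCP at [0.217, 0.639, 0.227] pointing down, gripper open.
Joint ranges: [-176.03, 176.03], [-82.01, 121.73], [-58.28, 71.71], [-173.87, 95.51], [-174.79, -0.11], [-173.66, 173.66]. Speed limits (degrees/s): [136.94, 136.94, 172.46, 180, 180, 180].

INTERFACE

Orientations are given as [roll, pitch, yaw] about the fixed x, y, z axes, in that order (R = Rz(yaw) Ry(pitch) Rx(roll)).
In Python, from plant import * gives the robot as it stands.
- The arm moves only by the tool move_arm, never from a script. Its argument "commands" is a list of rows, each a list of 7 numbers: the shift along the world's x, y, z in mm, then the turn, a rotation vector about the world's x, y, z in degrees, then the opening in per cent of the stroke, from 0 (shut) to 100 (fully open). In form: [[x, y, z, rx, ry, rz, fingers], ...]. A call has 1 to 20 rows; each row shifts and turns the commanded pose from where the row before left it; what a row does not reach is not made up. A row lasts 1/10 s, in which the tool goes at most 50 mm and 8.59 degrees, less where a joint would pass 70% of its speed; a pose out of reach is approached as far as the arm can. A call with a gripper value outside its range is refused whole. The fingers move at their own pace and stop on an object; "squeeze" is the grip in N (left out, the last holds). Time passes only in rows, so rows that do not move let the fingers close. It gives the time, the measured TCP pose, the force and the opening at its end, in the units of the state.
- get_state(): the state, without advancing time (a new reading comes with each control period).
- capture(name): name is "scene" or "top" or "wrist"; returns a dict with "frame" (480x640x3 uint8, blue, green, red), "camera_matrix" (3x3 intrinsics, pixels), "world_to_cam" (4x4, takes a point from world to camera coordinates); the wrist camera has in their place "tool_from_camera" (4x4, takes a point from camera to tool coordinates, whose origin is the TCP and whose axes are the flange's). Camera axes: x right, y up, looking along -z (the intrinsics and any distortion apply to the point x, -y, -z); pixel columns grow to the right and rows downward; lengths in m; the calibration is good to about 2 mm. A picture is of the moment at which its call begins: read the wrist's pose just before it. There is no depth.
- close_job(): hands the job in, once; it reports no verdict.
The state is a dict: "time_s": time; "joints": joint angles; "qd": joint speeds; "joint_torque": joint torques, N m; "tcp_pos": TCP position; "eef_rot": TCP orientation; "contact_force": force on the tool from outside, world axes, zero at the start; "moment": the same for the moment, N m; "gripper_width": finger opening in m.
Only numpy, scipy, OpenCV 4.12 (cv2) and the standard library are available. Lean on these libraries where they do the work, as an engineer would, in place of code of your own. Each camera call takes 0.05 s, during which the arm holds its last target. There are 200 camera calls.

TASK

Clear the worktop by nesting the three sauce pans: stand the middle-sized pan in the largest and the small one in the middle-sized, each seated level on the floor of the pan below. Fan the three handles so that any two of them point at least 45 degrees apart. Leave the largest pan standing where it is and do not disturb the jar, shaker, tin and chopsticks.

Things in the scene. Friction and masses are not known exactly. Their poses are not given: they have to be found in the camera images.
- large_pan: the widest and lowest of three round open steel sauce pans with one straight black handle each. Radius 58 mm at the foot, 64 at the rim (outside); 50 mm high; wall and floor 3 mm; about 500 g. Origin: centre of the underside; z up; the handle points along the pan's own +x. Stands on the worktop (z = 0).
- middle_pan: the middle-sized of three round open steel sauce pans with one straight black handle each. Radius 47 mm at the foot, 52 at the rim (outside); 55 mm high; wall and floor 3 mm; about 180 g. Origin: centre of the underside; z up; the handle points along the pan's own +x. Seated in the large pan: 8 mm play all round, underside 3 mm above the large one's, handle clear above its rim; handles in line: cannot sit level.
- small_pan: the narrowest and tallest of three round open steel sauce pans with one straight black handle each. Radius 35 mm at the foot, 40 at the rim (outside); 60 mm high; wall and floor 3 mm; about 130 g. Origin: centre of the underside; z up; the handle points along the pan's own +x. Seated in the middle pan: 9 mm play all round, underside 3 mm above that one's, handle clear above its rim; handles in line: cannot sit level.
- large_pan_grip (a point): middle of the large pan's black grip bar: 111 mm from the pan's axis along its +x, 57 mm above its underside; x outwards along the handle, z up. Bar 70 mm long, 16 wide, 20 tall (level, 47 to 67 mm above the underside, 76 to 146 mm from the axis), on a thin steel neck, with a 12 mm wire eye at its end
- middle_pan_grip (a point): middle of the middle pan's black grip bar: 99 mm from the pan's axis along its +x, 62 mm above its underside; x outwards along the handle, z up. Bar 70 mm long, 16 wide, 20 tall (level, 52 to 72 mm above the underside, 64 to 134 mm from the axis), on a thin steel neck, with a 12 mm wire eye at its end
- small_pan_grip (a point): middle of the small pan's black grip bar: 87 mm from the pan's axis along its +x, 67 mm above its underside; x outwards along the handle, z up. Bar 70 mm long, 16 wide, 20 tall (level, 57 to 77 mm above the underside, 52 to 122 mm from the axis), on a thin steel neck, with a 12 mm wire eye at its end
- chilli_jar: bystander: glass jar with a screw lid, 58 mm wide, 86 mm tall, behind the pans; origin at the centre of its underside
- pepper_shaker: bystander: clear shaker with a grey domed top, 44 mm wide, 90 mm tall, behind the pans; origin at the centre of its underside
- fish_tin: bystander: flat oval tin, 63 x 105 mm, 25 mm tall, lying in front of the pans; origin at the centre of its underside
- chopsticks: bystander: pair of wooden chopsticks, 239 mm long, 7 mm tall, lying in front of the pans; origin at the centre of their underside

How it is judged:
By the outcome, as a careful person would: the job done as asked, in the order asked, and still so for the second after the job is handed in, with the robot touching nothing.
It also fails if it takes over 56 s, if anything falls off the work surface, if the arm or the gripper's body presses on something with over 40 N, if the wrist force passes 120 N, or if a joint passes its speed limit or range.

## Working session

There is one attempt and no reset: what is moved stays moved. The work goes in short steps, Python scripts to look and compute and a tool call to move; the robot and the scene stay as the last step left them, time stands still between calls to the robot, and variables do not carry over. Pictures are saved under pics/ and viewed, on a budget of 10 in all, crops included, one or two more only if the job needs it, and the job is handed in when it is done.

Besides the shell and the picture viewer there is one more tool, called after "Emit:" as name(argument=value, ...), one argument or row to a line, values as JSON. move_arm: Moves the arm, as the interface text tells. Its arguments: {"type":"object","properties":{"commands":{"type":"array"},"squeeze":{"type":"number"}},"required":["commands"]}

```bash
ls; mkdir -p pics
python3 - <<'E'
from plant import *
import cv2,numpy as np
s=get_state();print({k:s[k] for k in('time_s','tcp_pos','eef_rot','gripper_width','contact_force')})
for n in('scene','top'):
    c=capture(n);cv2.imwrite(f'pics/{n}0.png',c['frame']);np.savez(f'{n}.npz',**c)
    print(n,np.round(c['camera_matrix'],1).tolist(),np.round(c['world_to_cam'],3).tolist(),c.keys())
E
```

```text
pics
{'time_s': 0.0, 'tcp_pos': array([0.21718555, 0.63856694, 0.22561723]), 'eef_rot': array([ 1.79902625e+02, -9.96791452e-03, -1.87869768e+01]), 'gripper_width': 0.08762135378200654, 'contact_force': array([-0.43438131,  0.10571998, -0.65660163])}
scene [[516.9, 0.0, 320.3], [0.0, 516.9, 234.4], [0.0, 0.0, 1.0]] [[-1.0, 0.024, -0.008, 0.531], [-0.024, -0.823, 0.568, -0.039], [0.007, 0.568, 0.823, -1.194], [0.0, 0.0, 0.0, 1.0]] dict_keys(['frame', 'camera_matrix', 'world_to_cam'])
top [[611.6, 0.0, 315.9], [0.0, 611.6, 242.2], [0.0, 0.0, 1.0]] [[-0.026, -1.0, -0.002, -0.009], [0.978, -0.025, 0.205, -0.553], [-0.205, 0.003, 0.979, -1.418], [0.0, 0.0, 0.0, 1.0]] dict_keys(['frame', 'camera_matrix', 'world_to_cam'])
```

View pics/top0.png

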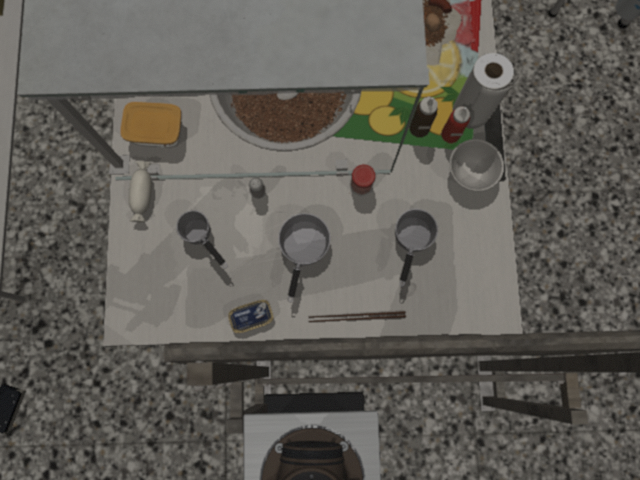

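View pics/scene0.png

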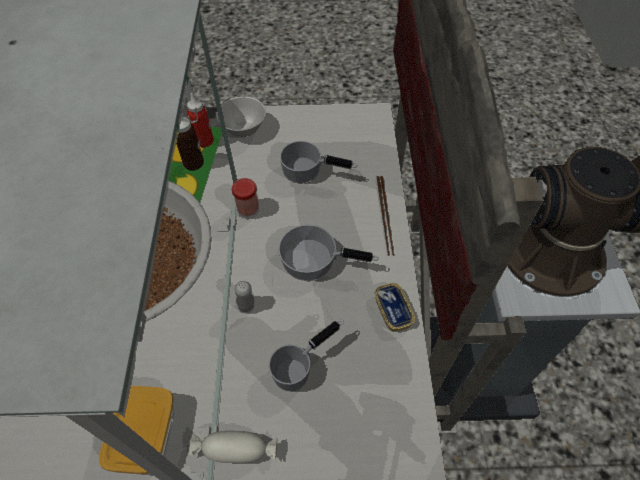

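The top view has the small pan at left (195,228), the large at centre (305,242) and the middle-sized at right (416,230). Their handles point towards the robot. The tin is at (250,316), the chopsticks at (357,317), the shaker at (257,187) and the jar at (363,179). A shelf overhangs the back, and a board stands along the front edge (rows 345-360).

```bash
cat > h.py <<'E'
import numpy as np,cv2
def ray(c,u,v):
    K=c['camera_matrix'];T=c['world_to_cam'];R=T[:3,:3]
    d=np.linalg.inv(K)@[u,v,1];d=np.array([d[0],-d[1],-d[2]])
    return -R.T@T[:3,3],R.T@d/np.linalg.norm(d)
def plane(c,u,v,z):
    o,d=ray(c,u,v);return o+d*(z-o[2])/d[2]
def tri(rs):
    A=sum(np.eye(3)-np.outer(d,d) for o,d in rs);b=sum((np.eye(3)-np.outer(d,d))@o for o,d in rs)
    return np.linalg.solve(A,b)
def proj(c,p):
    T=c['world_to_cam'];q=T[:3,:3]@p+T[:3,3];q=c['camera_matrix']@[q[0],-q[1],-q[2]];return q[:2]/q[2]
E
python3 - <<'E'
from h import *
C={n:dict(np.load(n+'.npz')) for n in('top','scene')}
boxes={'top':{'small':(200,232,230,270),'large':(284,262,306,300),'middle':(396,248,418,285)},
'scene':{'small':(305,318,345,352),'large':(338,244,376,268),'middle':(322,150,356,172)}}
hz=dict(small=.067,large=.057,middle=.062)
for n,B in boxes.items():
  g=cv2.cvtColor(C[n]['frame'],6)
  for k,(a,b,c,d) in B.items():
    m=(g[b:d,a:c]<45).astype(np.uint8)
    nn,l,st,ce=cv2.connectedComponentsWithStats(m);i=1+st[1:,4].argmax()
    ys,xs=np.nonzero(l==i);pts=np.c_[xs+a,ys+b].astype(float)
    W=np.array([plane(C[n],u,v,hz[k])[:2] for u,v in pts]);mu=W.mean(0);w,V=np.linalg.eigh(np.cov((W-mu).T));dr=V[:,1]
    if dr[0]>0:dr=-dr
    print(n,k,st[i,4],pts.mean(0).round(1),'bar',mu.round(4),'yaw',np.degrees(np.arctan2(dr[1],dr[0])).round(1),'ext',np.ptp((W-mu)@dr).round(3),'axis',(mu-dr*dict(small=.087,large=.111,middle=.099)[k]).round(4))
P=lambda a,b:print(tri([ray(C['top'],*a),ray(C['scene'],*b)]).round(3))
P((167,350),(508,240));P((167,350),(450,330))
P((423,90),(200,5)) 
for n in C:print(n,ray(C[n],320,240)[0].round(3))
a=cv2.resize(C['top']['frame'][160:360,100:500],None,fx=2,fy=2,interpolation=2)
cv2.imwrite('pics/crop.png',cv2.convertScaleAbs(a,alpha=1.6))
E
```

```text
top small 139 [213.6 252.2] bar [0.5323 0.2214] yaw -142.0 ext 0.062 axis [0.6009 0.275 ]
top large 146 [293.8 282.5] bar [0.4559 0.0317] yaw 167.0 ext 0.061 axis [0.5641 0.0068]
top middle 157 [406.2 267.2] bar [ 0.4851 -0.237 ] yaw 162.7 ext 0.062 axis [ 0.5797 -0.2665]
scene small 264 [325.2 333.4] bar [0.526  0.2188] yaw -140.6 ext 0.064 axis [0.5932 0.274 ]
scene large 261 [356.4 254.5] bar [0.4528 0.0319] yaw 167.5 ext 0.069 axis [0.5611 0.0079]
scene middle 208 [338.3 161.7] bar [ 0.4807 -0.2363] yaw 161.7 ext 0.065 axis [ 0.5747 -0.2673]
[0.285 0.244 0.425]
[0.31  0.287 0.213]
[ 0.733 -0.22   0.492]
top [ 0.25  -0.018  1.502]
scene [0.538 0.633 1.009]
```

View pics/crop.png

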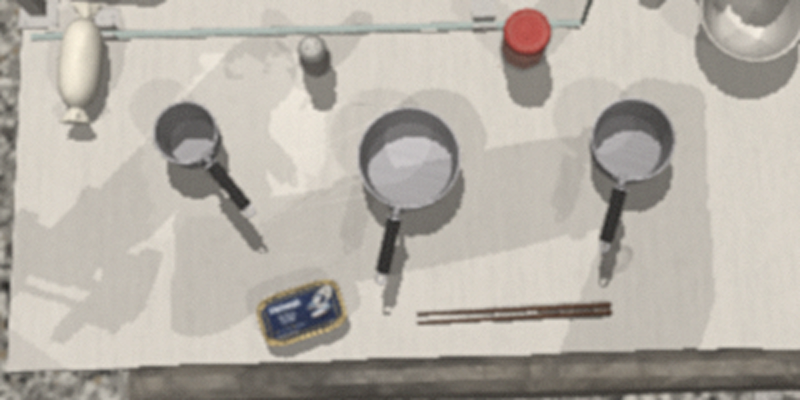

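The crop confirms the three handles and shows their rims clearly (small about (187,132), large (408,158), middle (632,142)). The next script gets the rim centres, the overhead rail and the bystanders.

Run:
```python
from h import *
C={n:dict(np.load(n+'.npz')) for n in('top','scene')}
S=4
for k,(u,v),R,H in(('small',(194,226),.040,.060),('large',(304,240),.064,.050),('middle',(416,231),.052,.055)):
    c=C['top'];a=36;g=cv2.cvtColor(c['frame'],6)[v-a:v+a,u-a:u+a]
    g=cv2.equalizeHist(cv2.resize(g,None,fx=S,fy=S,interpolation=2))
    r=R*611.6/1.42*S
    hc=cv2.HoughCircles(g,cv2.HOUGH_GRADIENT_ALT,1.5,20,param1=150,param2=.5,minRadius=int(r*.88),maxRadius=int(r*1.12))
    for x,y,q in ([] if hc is None else hc[0][:3]):
        print(k,'r exp',round(r),'got',q.round(),plane(c,(x+.5)/S+u-a,(y+.5)/S+v-a,H).round(4))
P=lambda t,a,b:print(t,tri([ray(C['top'],*a),ray(C['scene'],*b)]).round(3))
P('rail right',(393,172),(236,188));P('rail left',(116,178),(207,470))
for t,a,z in(('jar',(363,177),.086),('shaker',(257,185),.09),('tin',(250,316),.025),('chop',(357,317),.007)):print(t,plane(C['top'],*a,z).round(3))
import plant;print([n for n in dir(plant) if n[0]!='_'])
```

```text
small r exp 69 got 68.0 [0.5975 0.2731 0.06  ]
small r exp 69 got 66.0 [0.5543 0.2535 0.06  ]
large r exp 110 got 103.0 [0.5617 0.004  0.05  ]
large r exp 110 got 104.0 [ 0.5264 -0.0007  0.05  ]
middle r exp 90 got 87.0 [ 0.5741 -0.2653  0.055 ]
middle r exp 90 got 85.0 [ 0.538  -0.2623  0.055 ]
rail right [ 0.746 -0.228 -0.018]
rail left [0.728 0.462 0.067]
jar [ 0.705 -0.141  0.086]
shaker [0.69  0.115 0.09 ]
tin [0.382 0.14  0.025]
chop [ 0.374 -0.119  0.007]
['Unreachable', 'capture', 'close_job', 'get_state']
```

Emit:
move_arm(
  commands=[
    [31,-32,4,0,0,0,60],
    [31,-32,4,0,0,0,60],
    [31,-32,4,0,0,0,60],
    [31,-32,4,0,0,0,60],
    [31,-32,4,0,0,0,60],
    [31,-32,4,0,0,0,60],
    [31,-32,4,0,0,0,60],
    [31,-32,4,0,0,0,60],
    [31,-32,4,0,0,0,60],
    [4,-48,0,0,0,0,60],
    [0,-48,0,0,0,0,60],
    [0,-48,0,0,0,0,60],
    [0,-48,0,0,0,0,60],
    [0,-48,0,0,0,0,60],
    [0,0,0,0,0,0,60],
  ],
)

```text
time_s: 1.6
tcp_pos: [0.4994, 0.1066, 0.2627]
eef_rot: [180.0, 0.0, -19.0]
contact_force: [0.7, 0.5, 0.4]
gripper_width: 0.0527
```

Run:
```python
from plant import *
import cv2
s=get_state();print(s['time_s'],s['joints'].round(1),s['tcp_pos'].round(4),s['eef_rot'].round(1),s['contact_force'].round(1))
cv2.imwrite('pics/s1.png',capture('scene')['frame'])
```

```text
1.6 [ 34.1   3.6 -16.4   0.  -70.   36.9] [0.4994 0.1066 0.2627] [180.   0. -19.] [0.7 0.5 0.4]
```

View pics/s1.png

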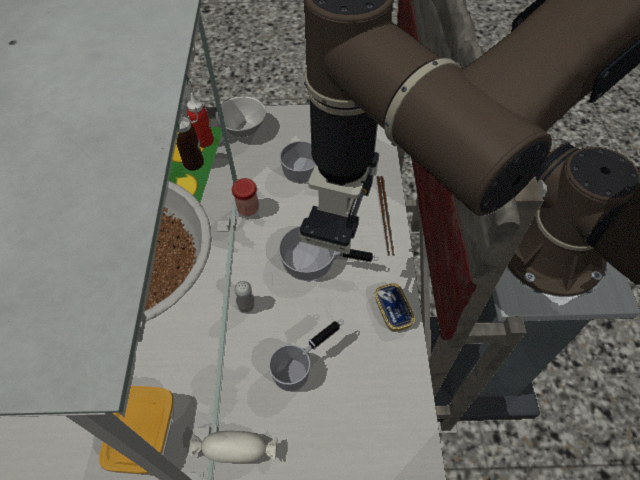

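The arm hovers over the large pan and is well above the front board. The pans, tin and chopsticks have not moved. On to the middle pan.

Emit:
move_arm(
  commands=[
    [-2,-48,-5,0,0,0,60],
    [-2,-48,-5,0,0,0,60],
    [-2,-48,-5,0,0,0,60],
    [-2,-48,-5,0,0,0,60],
    [-2,-48,-10,0,0,0,60],
    [-2,-48,-20,0,0,0,60],
    [-4,-55,-30,0,0,0,60],
    [0,0,0,0,0,0,60],
    [0,0,0,0,0,0,60],
  ],
)

```text
time_s: 2.55
tcp_pos: [0.485, -0.2193, 0.1883]
eef_rot: [180.0, 0.1, -18.9]
contact_force: [0.7, -0.2, 1.0]
gripper_width: 0.0524
```

```bash
cat >> h.py <<'E'
from scipy.spatial.transform import Rotation as Ro
def wristcam():
    from plant import get_state,capture
    s=get_state();w=capture('wrist');T=np.eye(4);T[:3,:3]=Ro.from_euler('xyz',s['eef_rot'],degrees=True).as_matrix();T[:3,3]=s['tcp_pos']
    w['world_to_cam']=np.linalg.inv(T@w['tool_from_camera']);return s,w
def bars(c,z,lo=500,th=45):
    g=cv2.cvtColor(c['frame'],6);n,l,st,ce=cv2.connectedComponentsWithStats((g<th).astype(np.uint8))
    for i in range(1,n):
        if st[i,4]<lo:continue
        ys,xs=np.nonzero(l==i);W=np.array([plane(c,u,v,z)[:2] for u,v in zip(xs,ys)]);mu=W.mean(0);w,V=np.linalg.eigh(np.cov((W-mu).T));d=V[:,1]
        print(st[i],ce[i].round(),'mid',mu.round(4),'yaw',np.degrees(np.arctan2(d[1],d[0])).round(1),'size',np.ptp((W-mu)@d).round(3),np.ptp((W-mu)@V[:,0]).round(3))
E
python3 - <<'E'
from h import *
s,w=wristcam();print(s['time_s'],s['tcp_pos'].round(4),s['eef_rot'].round(1),s['joints'].round(1))
bars(w,.072);cv2.imwrite('pics/w1.png',w['frame'])
E
```

```text
2.55 [ 0.485  -0.2193  0.1883] [ 1.80e+02  1.00e-01 -1.89e+01] [ -3.2   8.9 -20.4  -0.  -60.8  74.3]
[ 334  191   21   82 1669] [344. 231.] mid [ 0.4836 -0.2368] yaw 161.6 size 0.061 0.015
[    0   273   640   207 53562] [269. 391.] mid [ 0.3716 -0.1394] yaw 60.5 size 0.551 0.18
[  436   274   196   109 16373] [536. 327.] mid [ 0.3608 -0.3556] yaw 63.3 size 0.156 0.106
[229 349  25  34 594] [239. 363.] mid [ 0.4067 -0.1229] yaw 147.4 size 0.034 0.019
[390 349  23  34 577] [403. 364.] mid [ 0.3634 -0.2478] yaw 174.9 size 0.033 0.017
```

View pics/w1.png

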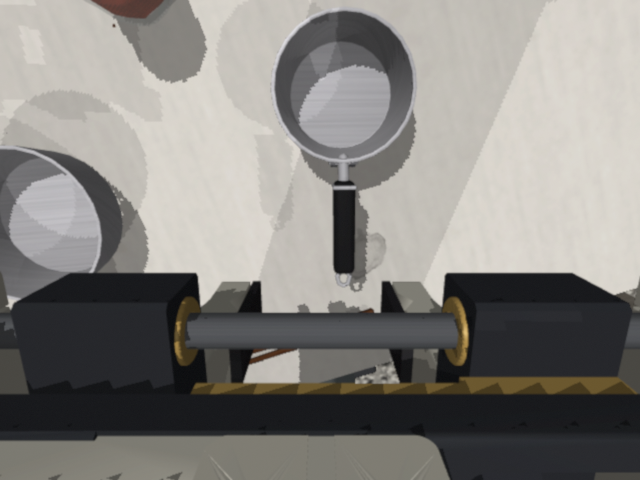

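The wrist view shows the middle pan's bar at (344,231) between the fingers' lines, about 17 mm off in y. Correct that, go down and grip.

Emit:
move_arm(
  commands=[
    [3,-10,-20,0,0,0.5,60],
    [3,-10,-30,0,0,0,60],
    [0,0,-30,0,0,0,60],
    [0,0,-30,0,0,0,60],
    [0,0,-20,0,0,0,60],
    [0,0,-14,0,0,0,60],
    [0,0,0,0,0,0,60],
  ],
  squeeze=50,
)

```text
time_s: 3.3
tcp_pos: [0.4912, -0.2371, 0.0443]
eef_rot: [180.0, 0.1, -18.2]
contact_force: [-0.9, 0.4, 0.1]
gripper_width: 0.0524
```

Emit:
move_arm(
  commands=[
    [0,0,0,0,0,0,0],
    [0,0,0,0,0,0,0],
    [0,0,0,0,0,0,0],
    [0,0,0,0,0,0,0],
    [0,0,0,0,0,0,0],
    [0,0,0,0,0,0,0],
  ],
  squeeze=50,
)

```text
time_s: 3.9
tcp_pos: [0.4913, -0.239, 0.0458]
eef_rot: [-180.0, -0.0, -18.3]
contact_force: [-1.7, 0.2, 3.1]
gripper_width: 0.0159
```

Emit:
move_arm(
  commands=[
    [0,0,5,0,0,0,0],
    [0,0,15,0,0,0,0],
    [0,0,25,0,0,0,0],
    [0,0,30,0,0,0,0],
    [0,0,20,0,0,0,0],
    [0,0,5,0,0,0,0],
    [0,0,0,0,0,0,0],
    [0,0,0,0,0,0,0],
  ],
  squeeze=60,
)

```text
time_s: 4.7
tcp_pos: [0.4904, -0.2387, 0.1443]
eef_rot: [-180.0, 0.1, -18.3]
contact_force: [-0.5, 0.7, -2.1]
gripper_width: 0.0155
```

Run:
```python
from h import *
s,w=wristcam();print(s['time_s'],s['tcp_pos'].round(4),s['eef_rot'].round(1),s['joints'].round(1),s['gripper_width'],s['contact_force'].round(2),s['moment'].round(2))
cv2.imwrite('pics/w2.png',w['frame'])
```

```text
4.7 [ 0.4904 -0.2387  0.1443] [-1.80e+02  1.00e-01 -1.83e+01] [ -5.4  12.5 -22.2  -0.  -55.4  77.1] 0.0155306211624286 [-0.53  0.69 -2.11] [0.01 0.15 0.01]
```

View pics/w2.png

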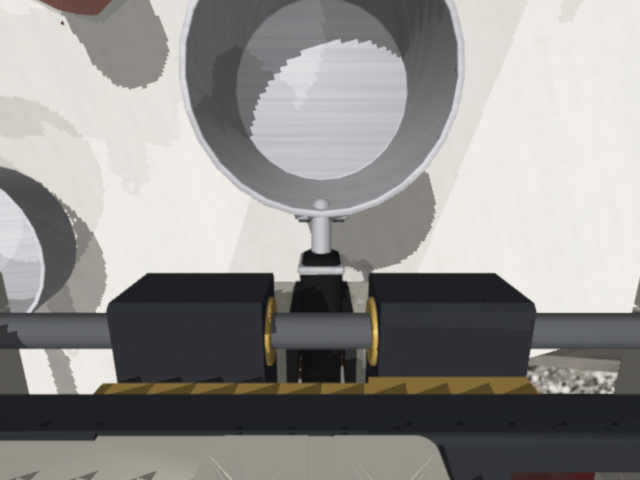

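The pan is held. Its rim spans columns 182-464 with the near edge at row 215, and the floor's near edge is at row 180, spanning 238-408. I'll check tilt and where the pan axis lies from the grip.

Run:
```python
from h import *
s,w=wristcam();t=s['tcp_pos'];a=np.radians(s['eef_rot'][2]);d=-np.array([np.cos(np.radians(161.7)),np.sin(np.radians(161.7))]);n=np.array([-d[1],d[0]])
f=lambda u,v,z:((plane(w,u,v,z)[:2]-t[:2])@d*1e3).round(1)
g=lambda u,v,z:((plane(w,u,v,z)[:2]-t[:2])@n*1e3).round(1)
zu=t[2]+.016-.062   # underside if level
print('rim near',f(321,216,zu+.055),'lat',g(321,216,zu+.055),'(axis = +52)')
print('rim sides lat',g(182,65,zu+.055),g(464,65,zu+.055),'fwd',f(182,65,zu+.055))
print('floor near',f(322,180,zu+.003),'sides lat',g(238,95,zu+.003),g(408,95,zu+.003),'fwd',f(238,95,zu+.003))
```

```text
rim near 40.6 lat -0.3 (axis = +52)
rim sides lat 49.3 -51.3 fwd 95.4
floor near 49.2 sides lat 40.4 -42.9 fwd 90.6
```

Emit:
move_arm(
  commands=[
    [0,0,10,0,0,0,0],
    [0,10,15,0,0,0,0],
    [6,35,5,0,0,-6,0],
    [6,35,0,0,0,-6,0],
    [6,35,0,0,0,-6,0],
    [6,35,0,0,0,-6,0],
    [6,35,0,0,0,-6,0],
    [6,35,0,0,0,-6,0],
    [6,35,0,0,0,-6,0],
    [6,35,0,0,0,-6,0],
    [6,30,0,0,0,-6,0],
    [2,15,0,0,0,-5,0],
    [0,0,0,0,0,-3,0],
    [0,0,0,0,0,0,0],
    [0,0,0,0,0,0,0],
  ],
)

```text
time_s: 6.3
tcp_pos: [0.5472, 0.096, 0.1755]
eef_rot: [180.0, -0.0, -80.2]
contact_force: [-0.4, -0.4, -1.0]
gripper_width: 0.0155
```

Run:
```python
from h import *
from plant import capture
s,w=wristcam();print(s['time_s'],s['tcp_pos'].round(4),s['eef_rot'].round(1),s['joints'].round(1),s['gripper_width'].round(4),s['contact_force'].round(2))
c=capture('scene');t=capture('top');np.savez('w3.npz',**w);np.savez('s3.npz',**c)
k=lambda f:cv2.resize(f,(400,300))
a=cv2.resize(c['frame'][180:330,220:420],(800,600),interpolation=2)
cv2.imwrite('pics/m3.png',np.vstack([np.hstack([cv2.resize(c['frame'][170:320,230:430],(400,300)),cv2.resize(t['frame'][160:310,200:400],(400,300))]),np.hstack([k(w['frame']),k(c['frame'])])]))
```

```text
Traceback (most recent call last):
AttributeError: 'float' object has no attribute 'round'
```

Run:
```python
from h import *
from plant import capture
s,w=wristcam();print(s['time_s'],s['tcp_pos'].round(4),s['eef_rot'].round(1),s['joints'].round(1),s['contact_force'].round(2))
c=capture('scene');t=capture('top');np.savez('w3.npz',**w);np.savez('s3.npz',**c)
k=lambda f:cv2.resize(f,(400,300))
cv2.imwrite('pics/m3.png',np.vstack([np.hstack([cv2.resize(c['frame'][170:320,230:430],(400,300)),cv2.resize(t['frame'][160:310,200:400],(400,300))]),np.hstack([k(w['frame']),k(c['frame'])])]))
```

```text
6.35 [0.5472 0.0958 0.1755] [180.   -0.  -80.2] [ 30.1  11.6 -18.7   0.  -59.6 -20.3] [-0.13  0.78 -1.71]
```

View pics/m3.png

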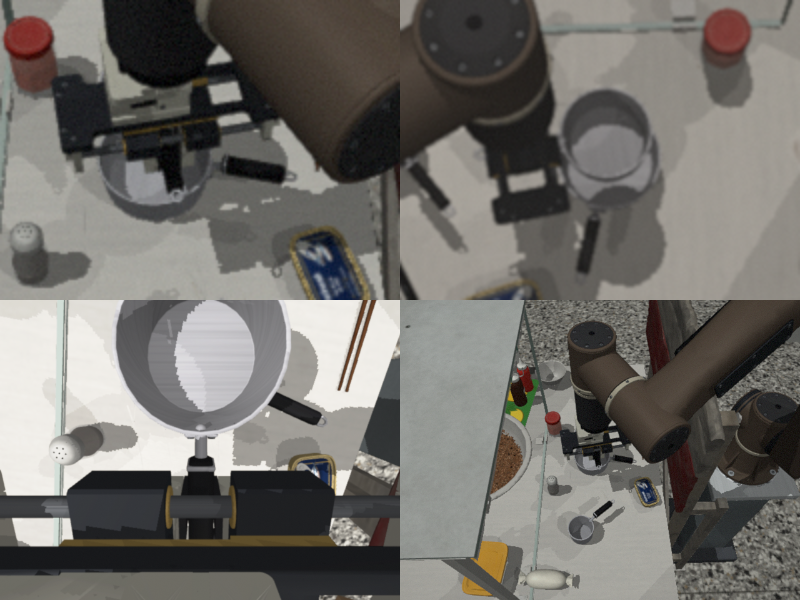

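Both rims are visible in the top view: the middle pan's is centred near full-frame (303.5,226.5), above the large pan, and the large handle points clear to the lower left. I'll compute the offset.

Run:
```python
from h import *
from plant import capture
t=capture('top');S=4;u,v,a=304,227,36
g=cv2.cvtColor(t['frame'],6)[v-a:v+a,u-a:u+a];g=cv2.equalizeHist(cv2.resize(g,None,fx=S,fy=S,interpolation=2))
hc=cv2.HoughCircles(g,cv2.HOUGH_GRADIENT_ALT,1.5,8,param1=150,param2=.4,minRadius=82,maxRadius=112)
for x,y,q in hc[0][:4]:
    U,V=(x+.5)/S+u-a,(y+.5)/S+v-a
    print(round(U,1),round(V,1),'r',q/S,'at mid rim',plane(t,U,V,.183).round(4),'exp r',.052*611.6/1.31)
p=np.array([.5472,.0958])-.0925*np.array([np.cos(np.radians(99.8)),np.sin(np.radians(99.8))]);print('axis by grip',p, plane(t,303.5,226.5,.183).round(4))
# large pan bar, wrist view
w=dict(np.load('w3.npz'));bars(w,.067,lo=1200)
```

```text
303.8 226.8 r 22.631319 at mid rim [0.5618 0.003  0.183 ] exp r 24.277251908396945
307.1 236.9 r 25.040424 at mid rim [ 0.5386 -0.004   0.183 ] exp r 24.277251908396945
309.8 247.0 r 25.282667 at mid rim [ 0.5157 -0.0092  0.183 ] exp r 24.277251908396945
304.9 241.8 r 21.506586 at mid rim [0.5278 0.0013 0.183 ] exp r 24.277251908396945
axis by grip [0.56294438 0.00464977] [0.5623 0.0035 0.183 ]
[ 430  148   84   51 1861] [472. 174.] mid [0.4531 0.0326] yaw 166.6 size 0.059 0.015
[  366   260   171   123 15697] [451. 324.] mid [0.4384 0.1452] yaw -174.8 size 0.131 0.11
[ 111  274  166  109 7465] [203. 322.] mid [0.6245 0.176 ] yaw 54.2 size 0.151 0.134
[ 290  275   79   42 2165] [322. 296.] mid [0.5392 0.1384] yaw -178.2 size 0.059 0.035
[ 286  348   70   35 2230] [322. 365.] mid [0.5295 0.1959] yaw -171.9 size 0.055 0.032
[    0   348   640   132 32762] [373. 420.] mid [0.4789 0.2396] yaw -172.5 size 0.538 0.13
```

Aligned within 2 mm. Lower it.

Emit:
move_arm(
  commands=[
    [0,0,-20,0,0,0,0],
    [0,0,-25,0,0,0,0],
    [0,0,-20,0,0,0,0],
    [0,0,-15,0,0,0,0],
    [0,0,-12,0,0,0,0],
    [0,0,-10,0,0,0,0],
    [0,0,-8,0,0,0,0],
    [0,0,-5,0,0,0,0],
    [0,0,0,0,0,0,0],
  ],
)

```text
time_s: 7.45
tcp_pos: [0.547, 0.096, 0.06]
eef_rot: [180.0, -0.0, -80.3]
contact_force: [-0.7, -0.1, -1.9]
gripper_width: 0.0157
```

Emit:
move_arm(
  commands=[
    [0,0,-3,0,0,0,0],
    [0,0,-3,0,0,0,0],
    [0,0,-3,0,0,0,0],
    [0,0,0,0,0,0,0],
  ],
)

```text
time_s: 7.85
tcp_pos: [0.547, 0.096, 0.0512]
eef_rot: [180.0, -0.0, -80.3]
contact_force: [-0.3, 0.6, -1.7]
gripper_width: 0.0159
```

Emit:
move_arm(
  commands=[
    [0,0,-1,0,0,0,0],
    [0,0,-1,0,0,0,0],
    [0,0,0,0,0,0,0],
  ],
)

```text
time_s: 8.15
tcp_pos: [0.5472, 0.0961, 0.0494]
eef_rot: [180.0, -0.0, -80.3]
contact_force: [-0.2, 0.1, -1.4]
gripper_width: 0.0157
```

Emit:
move_arm(
  commands=[
    [0,0,-1,0,0,0,0],
    [0,0,0,0,0,0,0],
    [0,0,-1,0,0,0,0],
    [0,0,0,0,0,0,0],
  ],
)

```text
time_s: 8.55
tcp_pos: [0.5477, 0.0965, 0.0485]
eef_rot: [-179.9, 0.0, -80.3]
contact_force: [-3.9, 3.4, 9.3]
gripper_width: 0.0156
```

Contact on the floor. Release and rise.

Emit:
move_arm(
  commands=[
    [0,0,0,0,0,0,25],
    [0,0,0,0,0,0,35],
    [0,0,0,0,0,0,50],
    [0,0,0,0,0,0,50],
    [0,0,0,0,0,0,50],
    [0,0,20,0,0,0,50],
    [0,0,30,0,0,0,50],
    [0,0,40,0,0,0,50],
    [0,0,50,0,0,0,50],
  ],
)

```text
time_s: 9.45
tcp_pos: [0.546, 0.0956, 0.1874]
eef_rot: [179.8, -0.0, -80.3]
contact_force: [1.9, 0.2, -0.9]
gripper_width: 0.0436
```

Emit:
move_arm(
  commands=[
    [0,10,5,0,0,-6,60],
    [-2,15,5,0,0,-7,60],
    [-2,15,0,0,0,-7,60],
    [-2,15,0,0,0,-7,60],
    [-2,15,0,0,0,-7,60],
    [-2,15,0,0,0,-7,60],
    [-2,15,0,0,0,-7,60],
    [-2,14,0,0,0,-7,60],
    [-2,10,0,0,0,-6,60],
    [0,0,0,0,0,0,60],
    [0,0,0,0,0,0,60],
  ],
)

```text
time_s: 10.55
tcp_pos: [0.5311, 0.22, 0.1973]
eef_rot: [180.0, -0.0, -141.1]
contact_force: [0.5, -0.5, -0.3]
gripper_width: 0.0527
```

Run:
```python
from h import *
from plant import capture
s,w=wristcam();print(s['time_s'],s['tcp_pos'].round(4),s['eef_rot'].round(1),s['joints'].round(1),s['contact_force'].round(2))
bars(w,.077,lo=1000)
c=capture('scene');t=capture('top');np.savez('t4.npz',**t)
k=lambda f:cv2.resize(f,(400,300))
z=lambda f:cv2.resize(f,(400,300),interpolation=2)
cv2.imwrite('pics/m4.png',np.vstack([np.hstack([z(c['frame'][170:320,230:430]),z(t['frame'][160:310,200:400])]),np.hstack([k(w['frame']),k(c['frame'])])]))
```

```text
10.55 [0.5311 0.22   0.1973] [ 180.    -0.  -141.1] [ 42.   12.4 -14.7  -0.  -62.9 -93.1] [ 0.47 -0.55 -0.29]
[ 317    0  104   55 2120] [376.  20.] mid [0.397  0.1572] yaw 126.7 size 0.066 0.032
[ 139  121   92   61 2115] [184. 151.] mid [0.5438 0.1062] yaw 99.8 size 0.065 0.017
[ 313  188   21   85 1544] [323. 230.] mid [0.5272 0.2183] yaw -141.4 size 0.064 0.015
[    0   273   640   207 53184] [278. 394.] mid [0.659  0.2815] yaw 118.8 size 0.559 0.181
[  436   274   204   109 16870] [536. 327.] mid [0.4826 0.4006] yaw 121.4 size 0.158 0.107
[ 189  282  265   35 1426] [323. 305.] mid [0.5741 0.2561] yaw 128.7 size 0.208 0.029
```

View pics/m4.png

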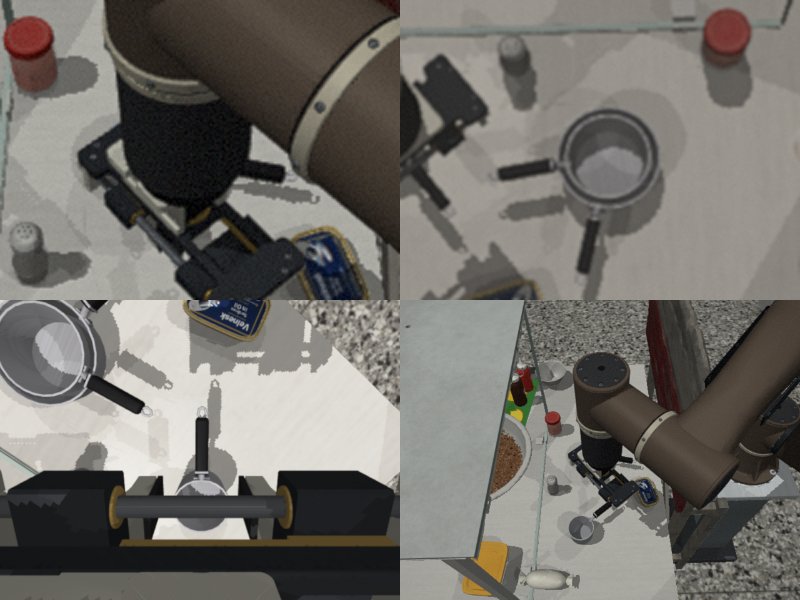

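The nest looks right: the middle pan sits evenly inside the large one (top-view rim near (608,158) in the panel), with its handle at about 100° against the large one's 167°. Now I'll grip the small pan's handle.

Emit:
move_arm(
  commands=[
    [3,3,-20,0,0,0,60],
    [0,0,-35,0,0,0,60],
    [0,0,-35,0,0,0,60],
    [0,0,-30,0,0,0,60],
    [0,0,-18,0,0,0,60],
    [0,0,-10,0,0,0,60],
    [0,0,0,0,0,0,60],
    [0,0,0,0,0,0,0],
    [0,0,0,0,0,0,0],
    [0,0,0,0,0,0,0],
    [0,0,0,0,0,0,0],
    [0,0,0,0,0,0,0],
    [0,0,0,0,0,0,0],
  ],
  squeeze=50,
)

```text
time_s: 12.0
tcp_pos: [0.5343, 0.2232, 0.0497]
eef_rot: [180.0, 0.0, -141.3]
contact_force: [-1.2, -1.4, 2.2]
gripper_width: 0.016
```

Emit:
move_arm(
  commands=[
    [0,0,5,0,0,0,0],
    [0,0,15,0,0,0,0],
    [0,0,25,0,0,0,0],
    [0,0,35,0,0,0,0],
    [0,0,35,0,0,0,0],
    [0,0,20,0,0,0,0],
    [0,0,5,0,0,0,0],
    [0,0,0,0,0,0,0],
  ],
  squeeze=60,
)

```text
time_s: 12.8
tcp_pos: [0.5341, 0.2232, 0.1898]
eef_rot: [180.0, 0.1, -141.3]
contact_force: [0.8, 0.6, -2.7]
gripper_width: 0.0155
```

Emit:
move_arm(
  commands=[
    [-2,-15,0,0,0,1,0],
    [-2,-30,0,0,0,1.5,0],
    [-2,-40,0,0,0,1.5,0],
    [-3,-40,0,0,0,1.5,0],
    [-3,-40,0,0,0,1.5,0],
    [-3,-40,0,0,0,1.5,0],
    [-3,-40,0,0,0,1.5,0],
    [-2,-25,0,0,0,1.5,0],
    [-1,-11,0,0,0,1.5,0],
    [0,0,0,0,0,0,0],
    [0,0,0,0,0,0,0],
  ],
)

```text
time_s: 13.9
tcp_pos: [0.5125, -0.058, 0.1881]
eef_rot: [179.9, -0.1, -128.4]
contact_force: [0.2, -0.4, -1.5]
gripper_width: 0.0156
```

Run:
```python
from h import *
from plant import capture,get_state
s=get_state();print(s['time_s'],s['tcp_pos'].round(4),s['eef_rot'].round(1),s['contact_force'].round(2))
t=capture('top');c=capture('scene')
def hough(t,u,v,z,r0,r1,S=4,a=36):
    g=cv2.cvtColor(t['frame'],6)[v-a:v+a,u-a:u+a];g=cv2.equalizeHist(cv2.resize(g,None,fx=S,fy=S,interpolation=2))
    hc=cv2.HoughCircles(g,cv2.HOUGH_GRADIENT_ALT,1.5,6,param1=150,param2=.4,minRadius=r0,maxRadius=r1)
    for x,y,q in ([] if hc is None else hc[0][:4]):
        U,V=(x+.5)/S+u-a,(y+.5)/S+v-a;print(round(U,1),round(V,1),'r',(q/S).round(1),plane(t,U,V,z).round(4))
print('middle');hough(dict(np.load('t4.npz')),304,239,.058,78,94)
print('small, exp r',.04*611.6/1.3);hough(t,304,224,.195,68,80)
z=lambda f:cv2.resize(f,(400,300),interpolation=2)
k=lambda f:cv2.resize(f,(400,300))
cv2.imwrite('pics/m5.png',np.hstack([z(c['frame'][170:320,230:430]),z(t['frame'][160:310,200:400])]))
```

```text
13.9 [ 0.5125 -0.058   0.1881] [ 1.799e+02 -1.000e-01 -1.284e+02] [ 0.2  -0.41 -1.52]
middle
303.0 239.5 r 21.5 [0.5598 0.0075 0.058 ]
309.8 245.9 r 21.5 [ 0.5436 -0.0084  0.058 ]
310.9 253.4 r 21.7 [ 0.5252 -0.0107  0.058 ]
305.2 256.0 r 21.6 [0.5191 0.003  0.058 ]
small, exp r 18.81846153846154
```

View pics/m5.png

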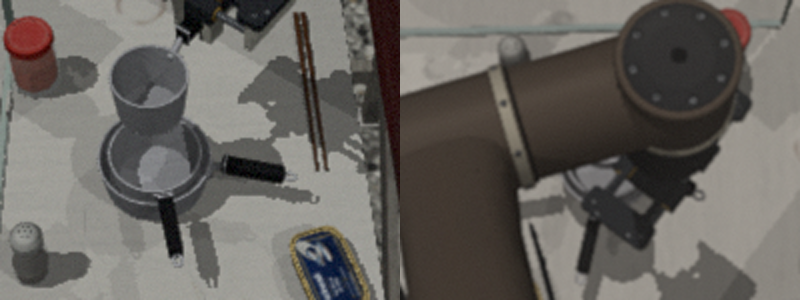

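The top view is blocked by the arm, but the scene view shows the small pan's rim centred near panel (149,74), full-frame (304.5,207). It is above the nest, whose middle rim is near panel (156,157), full-frame (308,248.5).

Run:
```python
from h import *
from plant import capture
c=capture('scene')
for nm,(u,v) in dict(l=(230+109/2,207),r=(230+189/2,207),t=(304.5,170+45/2),b=(304.5,170+103/2)).items():print(nm,plane(c,u,v,.198).round(4))
print('small rim',plane(c,304.5,207,.198).round(4),'by grip',np.array([.5125,-.058])-.080*np.array([np.cos(np.radians(231.6)),np.sin(np.radians(231.6))]))
print('proj small rim if r .04', [proj(c,np.array([.562+x,.005+y,.198])).round(1).tolist() for x,y in((0,0),(.04,0),(-.04,0),(0,.04),(0,-.04))])
print('proj middle rim at .560,.0065', [proj(c,np.array([.560+x,.0065+y,.058])).round(1).tolist() for x,y in((0,0),(.052,0),(-.052,0),(0,.052),(0,-.052))])
f=cv2.cvtColor(c['frame'],8-2)
def ell(u0,v0,w,h,th):
    pass
np.savez('s5.npz',**c)
```

```text
l [0.6005 0.0058 0.198 ]
r [0.5213 0.0082 0.198 ]
t [ 0.5607 -0.0299  0.198 ]
b [0.5611 0.0425 0.198 ]
small rim [0.5609 0.007  0.198 ] by grip [0.56219182 0.00469548]
proj small rim if r .04 [[303.9, 206.2], [283.8, 206.7], [324.1, 205.7], [304.1, 222.6], [303.8, 190.6]]
proj middle rim at .560,.0065 [[307.0, 245.7], [283.4, 246.2], [330.6, 245.1], [307.2, 265.9], [306.8, 226.5]]
```

Within 2 mm of centre, so lower it.

Emit:
move_arm(
  commands=[
    [0,0,-20,0,0,0,0],
    [0,0,-25,0,0,0,0],
    [0,0,-20,0,0,0,0],
    [0,0,-18,0,0,0,0],
    [0,0,-15,0,0,0,0],
    [0,0,-10,0,0,0,0],
    [0,0,-8,0,0,0,0],
    [0,0,-5,0,0,0,0],
    [0,0,-3,0,0,0,0],
    [0,0,-3,0,0,0,0],
    [0,0,-2,0,0,0,0],
    [0,0,0,0,0,0,0],
  ],
)

```text
time_s: 15.25
tcp_pos: [0.5132, -0.0579, 0.0605]
eef_rot: [-180.0, 0.0, -128.3]
contact_force: [-0.6, 0.4, -1.1]
gripper_width: 0.0158
```

Emit:
move_arm(
  commands=[
    [0,0,-1,0,0,0,0],
    [0,0,-1,0,0,0,0],
    [0,0,0,0,0,0,0],
  ],
)

```text
time_s: 15.55
tcp_pos: [0.5132, -0.0579, 0.0584]
eef_rot: [-180.0, 0.0, -128.3]
contact_force: [0.6, 0.6, -1.8]
gripper_width: 0.0159
```

Emit:
move_arm(
  commands=[
    [0,0,-1,0,0,0,0],
    [0,0,-1,0,0,0,0],
    [0,0,0,0,0,0,0],
  ],
)

```text
time_s: 15.85
tcp_pos: [0.5131, -0.0579, 0.0563]
eef_rot: [180.0, -0.0, -128.3]
contact_force: [-0.6, -0.2, -0.5]
gripper_width: 0.0155
```

Emit:
move_arm(
  commands=[
    [0,0,-1,0,0,0,0],
    [0,0,0,0,0,0,0],
  ],
)

```text
time_s: 16.05
tcp_pos: [0.5133, -0.058, 0.0557]
eef_rot: [-180.0, -0.0, -128.3]
contact_force: [-2.4, -1.4, 4.2]
gripper_width: 0.0155
```

Seated. Release, rise, then back away to the left so the cameras can see.

Emit:
move_arm(
  commands=[
    [0,0,0,0,0,0,25],
    [0,0,0,0,0,0,35],
    [0,0,0,0,0,0,50],
    [0,0,0,0,0,0,50],
    [0,0,0,0,0,0,50],
    [0,0,20,0,0,0,50],
    [0,0,35,0,0,0,50],
    [0,0,45,0,0,0,50],
    [0,0,50,0,0,0,50],
    [0,25,10,0,0,0,50],
    [0,40,0,0,0,0,50],
    [0,48,0,0,0,0,50],
    [0,48,0,0,0,0,50],
    [0,48,0,0,0,0,50],
    [0,48,0,0,0,0,50],
    [0,48,0,0,0,0,50],
    [0,40,0,0,0,0,50],
    [0,20,0,0,0,0,50],
    [0,0,0,0,0,0,50],
    [0,0,0,0,0,0,50],
  ],
)

```text
time_s: 18.05
tcp_pos: [0.5129, 0.3069, 0.215]
eef_rot: [180.0, -0.1, -128.2]
contact_force: [1.2, -0.7, 0.6]
gripper_width: 0.0438
```

Run:
```python
from h import *
from plant import capture,get_state
s=get_state();print(s['time_s'],s['tcp_pos'].round(4))
t=capture('top');c=capture('scene')
print('top');bars(t,.07,lo=80);print('scene');bars(c,.07,lo=120)
z=lambda f:cv2.resize(f,(400,400),interpolation=2)
cv2.imwrite('pics/m6.png',np.hstack([z(c['frame'][150:310,260:420]),z(t['frame'][170:330,220:380])]))
```

```text
18.05 [0.5129 0.3069 0.215 ]
top
[429   0  22  13 112] [439.   6.] mid [ 1.1695 -0.3599] yaw 60.6 size 0.06 0.019
[486  64  16  13 102] [493.  71.] mid [ 0.9815 -0.4843] yaw 90.8 size 0.038 0.034
[410 105  26  32 429] [421. 123.] mid [ 0.8475 -0.2921] yaw 154.6 size 0.079 0.05
[485 106  18  49 464] [494. 131.] mid [ 0.8218 -0.4736] yaw 178.6 size 0.127 0.038
[442 119  27  24 289] [452. 131.] mid [ 0.8228 -0.3682] yaw 133.6 size 0.078 0.05
[  58  162   58   56 2264] [ 86. 190.] mid [0.6934 0.5341] yaw -142.4 size 0.141 0.141
[   16   174   349   306 13071] [157. 365.] mid [0.2775 0.3536] yaw -137.8 size 0.95 0.448
[ 104  192   90   95 2805] [147. 240.] mid [0.5657 0.3804] yaw 142.6 size 0.228 0.128
[250 240  25  10 125] [262. 245.] mid [0.547  0.1057] yaw 99.6 size 0.058 0.013
[321 248  23  19 142] [332. 257.] mid [ 0.5133 -0.0609] yaw 52.4 size 0.061 0.016
[289 270  11  26 128] [294. 283.] mid [0.4531 0.0314] yaw 166.3 size 0.06 0.012
[248 307  20  18 126] [255. 317.] mid [0.3756 0.1227] yaw 72.0 size 0.045 0.04
[   0  334  113  146 1149] [ 48. 404.] mid [0.1927 0.5947] yaw -140.3 si
[... 595 characters left out ...]
ze 0.858 0.109
[439  11  14  33 187] [446.  25.] mid [ 0.1286 -0.78  ] yaw 88.5 size 0.164 0.031
[ 523   12  117  187 2371] [582. 103.] mid [-0.1862 -0.4326] yaw 52.4 size 0.903 0.052
[ 177  108   40   63 1224] [195. 142.] mid [ 0.8393 -0.3089] yaw 83.3 size 0.222 0.091
[ 299  129   91   67 3091] [345. 160.] mid [ 0.4648 -0.236 ] yaw 146.4 size 0.221 0.218
[  272   178   206   199 11182] [345. 282.] mid [0.4819 0.1003] yaw 99.4 size 0.503 0.476
[597 207  43  86 892] [628. 244.] mid [-0.1367  0.0293] yaw 52.6 size 0.27 0.057
[ 430  307  145  105 3629] [480. 361.] mid [0.2367 0.2819] yaw 153.7 size 0.277 0.19
[ 446  394   93   31 1319] [493. 410.] mid [0.2308 0.374 ] yaw 179.5 size 0.166 0.051
```

View pics/m6.png

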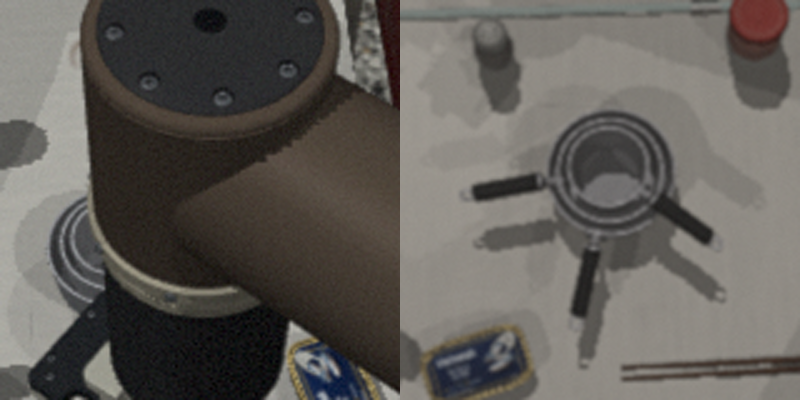

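```bash
python3 -c "
from plant import *
print(close_job())"
```

```text
the job is handed in; nothing more can be done
None
```

I nested the three pans and handed the job in just after 18 s on the robot's clock. The middle pan stands in the large one and the small pan stands in the middle one. I lifted each by its handle and lowered it until it met the floor below.

- **Handles:** the last top view puts the middle, large and small handles at about 100°, 166° and 232°, so neighbours are about 66° apart.
- **Level:** I had no direct tilt measurement. In the top view the rims look concentric. Both pans touched down within 1 mm of the gripper height expected for a seated pan.
- **Large pan:** its handle is within about 1 pixel of where it started.
- **Bystanders:** the tin, the chopsticks and the visible parts of the jar and shaker look unmoved in the last top view. I did not measure them, and no move went near them.
- **Forces:** the highest single reading returned was about 10 N, when the middle pan touched down.
- **Not checked:** in the final scene view the arm hid the nest, so the seating was confirmed only from the top view. Earlier, while the middle pan was held, its rim and floor measured 3–5% narrower than expected. That may mean it sagged slightly in the grip, though its rim centre still came out within 2 mm of target.

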